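# Load the casting-ring knock-out press

### The job

Load the knock-out press: push the standing casting ring over so that it falls forward and lies on the two rails with its funnel end toward the back plate, push it along the rails until it is fully home against the back plate, then push the hinged bail (the bent-bar arch with the ball knob, laid open at the right) so that it flips over behind the ring and is fully down. Work by pushing only: do not lift or carry the ring, and leave the other things on the bench where they are.

Things in the scene. Friction and masses are not known exactly. Their poses are not given: they have to be found in the camera images.
- press: Knock-out press fixed on the bench: grey base plate 230 x 110 mm, 10 mm thick, with two rails and a back plate. Origin: centre of the plate's underside, on the bench. x axis: along the rails from the loading end (x = -115 mm) to the back plate and its screw (which ends at x = 153 mm); y to the left seen that way; z up.
- rail_start (a point): Point midway between the near ends of the two rails, at their height. Rails: round steel bars 12 mm thick, parallel to the press x axis, centres at press y = +-22 mm, z = 13.6 mm, from x = -46 mm to the back plate. Their rounded near ends stop the foot of the standing ring from sliding on. The lying ring rests between them, axis at y = 0, z = 35.5 mm.
- back_plate (a point): Point on the front face of the upright back plate where the axis of the seated ring meets it (press frame 75, 0, 35.5 mm); axes as the press. The plate is 76 mm wide, its top 66 mm above the bench.
- ring: Casting ring: steel sleeve 50 mm in diameter and 62 mm long, filled with hard investment, about 0.3 kg, loose. It stands upright on the loading end of the base plate (10 mm above the bench), near press x = -75 mm, funnel end up. Origin: centre of its foot (the flat end); z axis: along the ring from foot to funnel end, so up at the start.
- ring_center (a point): Centre of the casting ring, half-way along its axis; axes as the ring.
- ring_funnel (a point): Centre of the ring's funnel end (62 mm from the foot along its axis); axes as the ring. At home it lies against the back plate, and the foot then faces the loading end at press x = 13 mm.
- bail (a joint): Angle (rad) of the bail, an arch bent from 8 mm round steel bar that runs out into a short handle with a 15 mm ball knob; hinged on the right side of the press: 0 = fully down across the rails, 1.70 = laid open to the right (-y of the press), handle up, as at the start. 80 g, no spring: left alone it falls open above about 1.2 and shut below about 0.95.
- bail_hinge (a point): Hinge of the bail (press frame 6, -38, 18 mm); axes as the press; the hinge axis is x. The bail swings in the plane press x = 6 mm, so it comes down only when the ring is home (3 mm of play between bar and foot).
- bail_top (a point): Crown of the bail's arch, on the bar's centre line. Fully down it stands over the middle of the press at 62 mm above the bench; laid open it stands to the right of the hinge (press y = -86 mm), 50 mm above the bench, and the outside of the arch faces right.
- pot_glaze: Small screw-top pot, 41 mm wide, 36 mm high, left of the press; bystander. Origin: centre of its underside.
- brush: Thin paint brush, 174 mm long, lying left of the press; bystander. Origin: middle, underside.
- spatula: Metal spatula, 148 mm long, lying right of the press; bystander. Origin: middle, underside.
- pot_powder: Larger screw-top pot, 57 mm wide, 55 mm high, behind the press on the right; bystander. Origin: centre of its underside.
- caliper: Caliper, 140 mm long, lying near the front edge of the bench; bystander. Origin: middle, underside.
- tape_roll: Roll of tape, 48 mm wide, 12 mm high, far to the left; bystander. Origin: centre of its underside.
- bail_knob (a point): Centre of the 15 mm ball knob on the bail's straight handle, the place to push. Laid open it is the highest part, 110 mm above the bench at press y = -67 mm; in the swing it rises to 114 mm while the bend of the arch below it rises to 89 mm (and would lift a fingertip there); fully down it is over the left edge of the base, press y = 57 mm, 34 mm up.
Mind the look-alikes: they are no part of the job. Leave any purple, red or yellow look-alike of the ring alone.

How it is judged (in metres and radians):
On the way, in this order (a step that is already met when the one before it is completed fails the run):
1. the ring has been tipped over and lies on the rails, funnel end toward the back plate (angle between ring's own z axis and vertical above 1.48 rad and angle between the z axis of ring and the x axis of press, either way round below 0.09 rad and z of ring_center in the frame of press below 0.04 m and x of ring_funnel in the frame of press above -0.03 m), for 0.1 s.
2. the ring is home against the back plate (distance between ring_funnel and back_plate below 0.004 m and angle between the z axis of ring and the x axis of press, either way round below 0.06 rad), for 0.1 s.
At the end, for the whole second after the job is handed in: The ring lies on the rails in line with the press (within 3.4 degrees), the centre of its funnel end within 5 mm of its seat on the back plate, the bail fully down (below 0.07 rad), all at rest (distance between ring_funnel and back_plate below 0.005 m and angle between the z axis of ring and the x axis of press, either way round below 0.06 rad and value of joint bail below 0.07 rad and linear speed of ring below 0.02 m/s); the robot touches nothing.
It fails at once if the ring is lifted (its centre over 53 mm above the bench while upright, over 50 mm while lying, or over 65 mm in between) (height (world z) of ring_center above 0.065 m or (angle between ring's own z axis and vertical below 0.3 rad and height (world z) of ring_center above 0.053 m) or (angle between ring's own z axis and vertical above 1.45 rad and height (world z) of ring_center above 0.05 m)).
It fails at once if the ring is knocked off the press (height (world z) of ring_center below 0.029 m).
It fails at once if a bystander is pushed away by more than 20 mm (distance of any of pot_glaze, brush, spatula, pot_powder, caliper, tape_roll from where it was at the start of the episode above 0.02 m).
It also fails if it takes over 51 s, if anything falls off the work surface, if the arm or the gripper's body presses on something with over 40 N, if the wrist force passes 120 N, or if a joint passes its speed limit or range.

### The arm

A 6-joint arm with a two-finger parallel gripper is mounted at the origin on a cart in front of the work surface, level with it; the furniture and walls round the work are solid. World frame = base frame: x ahead of the robot, y to its left, z up, the work surface at z = 0. Lengths are in mm, angles in rad, forces in N, time in s.
With the tool pointing down it reaches from about 275 to 1000 mm from the base axis. Payload 8.4 kg.
Tool frame: the origin (TCP) lies where the fingers leave the gripper's body, on its centre line; the fingertips stand 73 mm ahead of it and the grasp point (between the pads) lies 54 mm ahead of it; z points along the fingers, y is the direction in which the jaws open and shut (so a half turn about z gives the same grasp; the last joint's range is limited). The gripper opens to 85 mm and grips with 20 to 120 N. Pads are 22 mm wide; open, the fingers measure 114 mm over their backs; the gripper's body (76 mm by 85 mm) begins 54 mm behind the grasp point. The pads swing forward as they close: fully open they stand 13 mm farther back than shut.
Start: joints at [-1.254, 0.353, 1.633, -0, 1.155, -0.002], TCP at [195.891, -593.511, 303.881] pointing down, gripper open.
Joint ranges: [-2.63, 2.63], [-0.92, 2.1], [0.06, 2.66], [-1.3, 4.44], [0, 2.69], [-3.02, 3.02]. Speed limits (rad/s): [2.22, 2.22, 2.79, 3.14, 3.14, 3.14].

### API

Orientations are given as a unit quaternion [x, y, z, w].
In Python, from bench import robot gives the robot as it stands. Calls block until the motion is done:
- robot.goto(position, orientation): joint-space move of the TCP to a pose.
- robot.servo_line(position, feed=150, attitude=None, contact_N=None): straight line of the TCP; attitude=None keeps the orientation; feed is the mean speed in mm/s. With contact_N (N) it stops when the force on the tool has changed by that much, and returns True; else False.
- robot.move_j(angles): joint-space move.
- robot.set_gripper(opening, grasp_force=None): opening from 0.0 (shut) to 1.0 (fully open); grasp_force is the grip in N (None keeps the last); returns when the fingers have stopped.
- robot.pause(seconds).
- robot.solve_ik(position, orientation): joint angles nearest the present ones, or None.
- robot.read_state(): the state.
- robot.capture(name): name is "scene" or "top" or "wrist"; returns the picture (400x640x3 uint8, blue, green, red); there is no depth.
- robot.calibration(name): a dict with "fx", "fy", "cx", "cy" (pixels), "k1" (the pictures are not rectified: a ray, as slopes to the right and down, at radius r is drawn at 1 + k1 r^2 times it, then the intrinsics apply), "R" (3x3) and "t" (3): a world point X has camera coordinates R X + t; the wrist camera has in their place "hand_eye" (4x4, takes a point from camera to tool coordinates, whose origin is the TCP and whose axes are the flange's). Camera axes: x right, y down, z forward; pixel columns grow to the right and rows downward; lengths in mm; the calibration is good to about 2 mm. A picture is of the moment at which its call begins: read the wrist's pose just before it. calibration takes no time and is no camera call.
A pose or a line that the arm cannot do raises robot.IKError and nothing moves.
- robot.hand_in(): hands the job in, once; it reports no verdict.
The state is a dict: "clock": time; "joint_pos": joint angles; "joint_vel": joint speeds; "joint_efforts": joint torques, N m; "tcp_pos": TCP position; "orientation": TCP orientation; "ft_force": force on the tool from outside, world axes, zero at the start; "moment": the same for the moment, N m; "gripper_width": opening from 0.0 (shut) to 1.0 (fully open).
Only numpy, scipy, OpenCV 4.12 (cv2) and the standard library are available. Lean on these libraries where they do the work, as an engineer would, in place of code of your own. Each camera call takes 0.05 s, during which the arm holds its last target.

## Working session

There is one attempt and no reset: what is moved stays moved. The work goes in short steps, each a Python script; the robot and the scene stay as the last script left them, time stands still between calls to the robot, and variables do not carry over. Pictures are saved under pics/ and viewed, and the job is handed in when it is done.

```bash
ls; mkdir -p pics; python3 - <<'E'
from bench import robot
import cv2
for n in ["scene","top","wrist"]:
    cv2.imwrite(f"pics/{n}0.png",robot.capture(n)); c=robot.calibration(n); print(n,c)
print(robot.read_state())
E
```

```text
pics
scene {'fx': 442.4538292410761, 'fy': 442.4538292410761, 'cx': 320.8655546896127, 'cy': 201.9822709694071, 'k1': 0.017541231434902747, 'R': array([[ 0.91551995, -0.40182457,  0.01897972],
       [-0.25665715, -0.6197983 , -0.74160446],
       [ 0.30975849,  0.6740824 , -0.67056886]]), 't': array([-515.00066272,  185.70415099,  862.17395428])}
top {'fx': 439.84680624283925, 'fy': 439.84680624283925, 'cx': 316.2942973136704, 'cy': 204.52853818465724, 'k1': -0.02806272414575118, 'R': array([[-0.03063029, -0.99952765, -0.00250311],
       [-0.98781673,  0.0306535 , -0.15257281],
       [ 0.15257747, -0.00220073, -0.98828906]]), 't': array([  2.45164733, 575.01391601, 841.54045131])}
wrist {'fx': 315.49478704610186, 'fy': 315.49478704610186, 'cx': 320.00879336962765, 'cy': 199.47666169561384, 'k1': -0.059703376672765665, 'hand_eye': array([[ 1.15971482e-04, -9.52287196e-01, -3.05203348e-01,
         7.79229531e+01],
       [ 9.99999569e-01, -1.70626555e-04,  9.12365206e-04,
         2.10056735e-02],
       [-9.20909500e-04, -3.05203322e-01,  9.52286766e-01,
        -6.97386092e+01],
       [ 0.00000000e+00,  0.00000000e+00,  0.00000000e+00,
         1.00000000e+00]])}
{'clock': 0.15, 'joint_pos': array([-1.25444324e+00,  3.53512720e-01,  1.63392682e+00,  2.35968723e-05,
        1.15517814e+00, -2.40312521e-03]), 'joint_vel': array([-0.00133823, -0.00103419, -0.00173337,  0.00013322,  0.00098685,
       -0.00175029]), 'joint_efforts': array([ 1.22383415e-03, -6.05635214e+01, -3.42337990e+01,  3.36556502e-05,
        6.12663600e-03,  3.08291419e-05]), 'tcp_pos': array([ 195.78820069, -593.26593582,  303.33492879]), 'orientation': array([ 9.87326798e-01,  1.58699497e-01, -6.94626760e-05, -5.07897448e-04]), 'ft_force': array([-0.18187171,  0.45529285, -0.81573661]), 'moment': array([-0.01609219, -0.0147376 ,  0.00858938]), 'gripper_width': 1.000044931097333}
```

View pics/scene0.png

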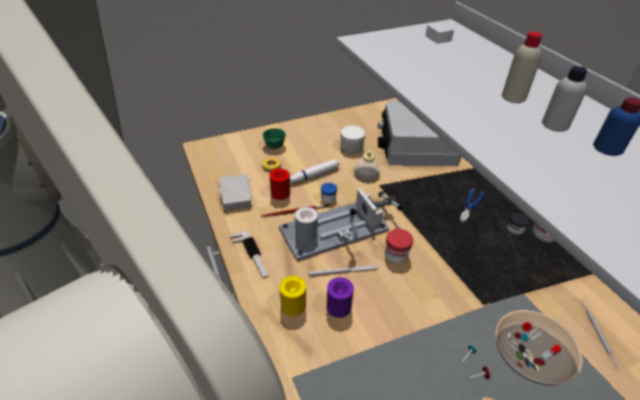

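View pics/top0.png

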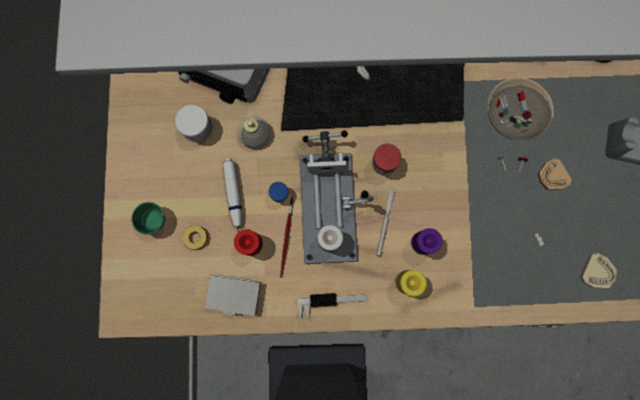

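View pics/wrist0.png

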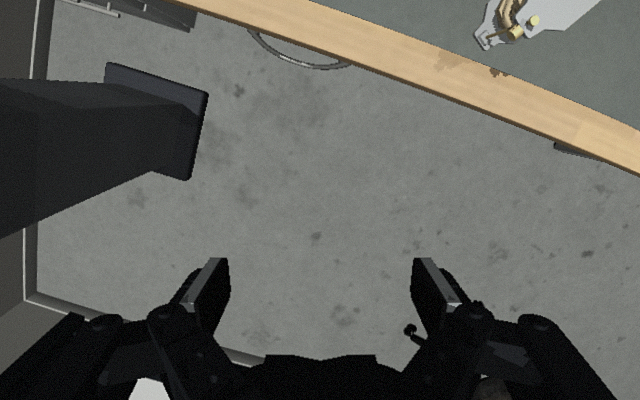

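The top view shows the press upright in the image: plate corners near (301,155), (353,153), (357,262) and (303,263), ring top at about (330,236), knob near (365,197). The shelf begins above row 65. Next I'll compute rough positions and zoom in.

```bash
cat > h.py <<'E'
import numpy as np, cv2
from bench import robot
from scipy.spatial.transform import Rotation as Rn
def cam(n,st=None):
    c=robot.calibration(n)
    K=np.array([[c['fx'],0,c['cx']],[0,c['fy'],c['cy']],[0,0,1]]);d=np.array([c['k1'],0,0,0,0])
    if n=='wrist':
        T=np.eye(4);T[:3,:3]=Rn.from_quat(st['orientation']).as_matrix();T[:3,3]=st['tcp_pos'];T=T@c['hand_eye'];R=T[:3,:3].T;t=-R@T[:3,3]
    else: R,t=np.array(c['R']),np.array(c['t'])
    return K,d,R,t
def ray(cm,uv):
    K,d,R,t=cm
    p=cv2.undistortPoints(np.array(uv,float).reshape(-1,1,2),K,d).reshape(-1,2)
    D=np.c_[p,np.ones(len(p))]@R
    return -R.T@t,D
def onz(cm,uv,z):
    o,D=ray(cm,uv); return o+D*((z-o[2])/D[:,2])[:,None]
def proj(cm,X):
    K,d,R,t=cm
    return cv2.projectPoints(np.array(X,float).reshape(-1,3),cv2.Rodrigues(R)[0],t,K,d)[0].reshape(-1,2)
E
python3 - <<'E'
from h import *
cm=cam('top')
print(onz(cm,[(301,155),(353,153),(357,262),(303,263)],10).round(1))
print(onz(cm,[(330,236)],72).round(1), onz(cm,[(365,197)],110).round(1))
im=cv2.imread('pics/top0.png'); c=im[120:280,270:410]; cv2.imwrite('pics/topz.png',cv2.resize(c,None,fx=4,fy=4,interpolation=cv2.INTER_CUBIC)[:600])
im=cv2.imread('pics/scene0.png'); c=im[170:280,260:420]; cv2.imwrite('pics/scz.png',cv2.resize(c,None,fx=5,fy=5,interpolation=cv2.INTER_CUBIC))
E
```

```text
[[687.8  13.9  10. ]
 [688.7 -97.   10. ]
 [458.2 -95.2  10. ]
 [459.6  15.6  10. ]]
[[508.3 -39.7  72. ]] [[ 576.  -106.5  110. ]]
```

View pics/topz.png

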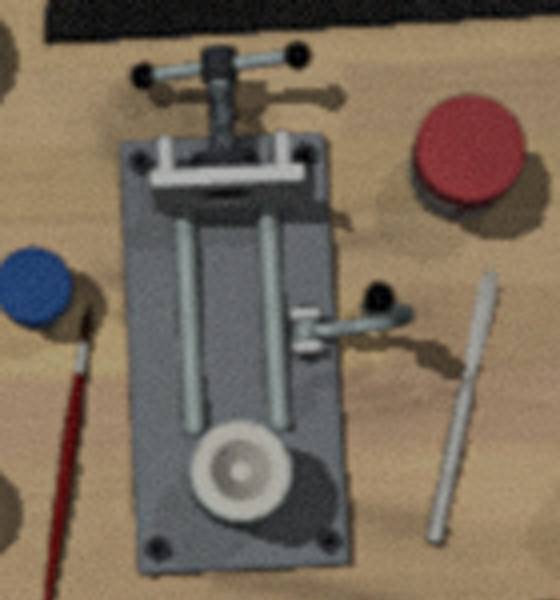

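View pics/scz.png

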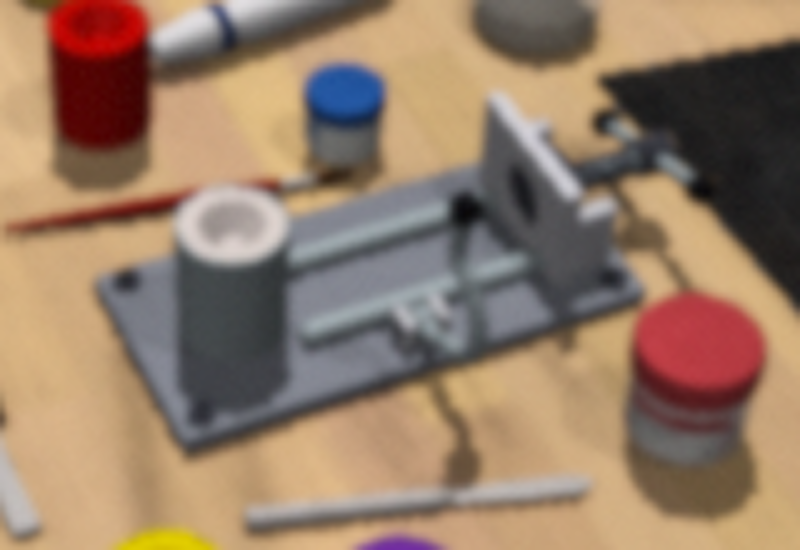

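```bash
python3 - <<'E'
from h import *
a=cam('top');b=cam('scene')
o1,D1=ray(a,[(57,70)]);o2,D2=ray(b,[(338,40)])
s=np.linalg.lstsq(np.c_[D1[0],-D2[0]],o2-o1,rcond=None)[0]
print(o1+D1[0]*s[0],o2+D2[0]*s[1])
# circles of ring
im=cv2.imread('pics/top0.png')
print(onz(a,[(300.5,155.75),(351.3,153.3),(357.5,261.3),(305,263.3)],10).round(1))
print(onz(a,[(270+242/4,120+470/4)],72).round(1))
# press consistency: predicted pixels of rails, etc
E
```

```text
[786.58585812 412.31312773 235.96862916] [789.7603876  411.13420909 236.84573407]
[[686.2  15.1  10. ]
 [688.2 -93.3  10. ]
 [459.6 -96.3  10. ]
 [458.9  11.5  10. ]]
[[505.4 -40.6  72. ]]
```

Triangulation puts the shelf edge at x≈787, z≈236, so the robot stays clear of it. The press is about centred at (573,-41). Next is a closer wrist view.

```bash
python3 - <<'E'
from h import *
import pickle
robot.goto([600,-41,330],[1,0,0,0])
st=robot.read_state(); im=robot.capture('wrist')
cv2.imwrite('pics/w1.png',im); pickle.dump(st,open('w1.pkl','wb'))
print(st['clock'],st['tcp_pos'],st['orientation'],st['ft_force'])
E
```

```text
2.5833 [599.95197681 -41.73566507 329.96587322] [ 9.99999925e-01 -3.70362518e-04 -2.06099080e-05  1.15171117e-04] [ 0.30448568  0.27438402 -0.17124332]
```

View pics/w1.png

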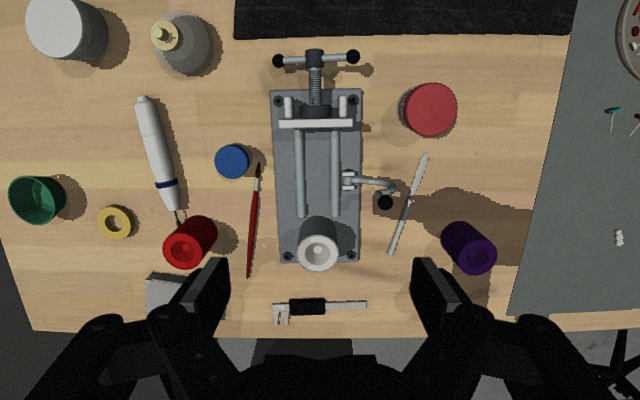

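The wrist view shows the whole press: plate around (272,90), (360,90), (360,262), (279,263), ring funnel at (318,252), knob at (385,202). I'll zoom in for the point picks.

```bash
python3 - <<'E'
import cv2
im=cv2.imread('pics/w1.png')
cv2.imwrite('pics/w1z.png',cv2.resize(im[80:280,260:410],None,fx=3,fy=3,interpolation=cv2.INTER_CUBIC))
cv2.imwrite('pics/w1z2.png',cv2.resize(im[165:275,265:405],None,fx=5,fy=5,interpolation=cv2.INTER_CUBIC))
E
```

```text
(no output)
```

View pics/w1z.png

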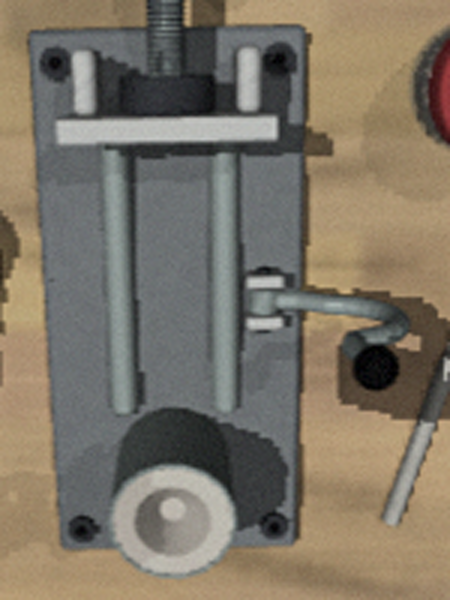

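View pics/w1z2.png

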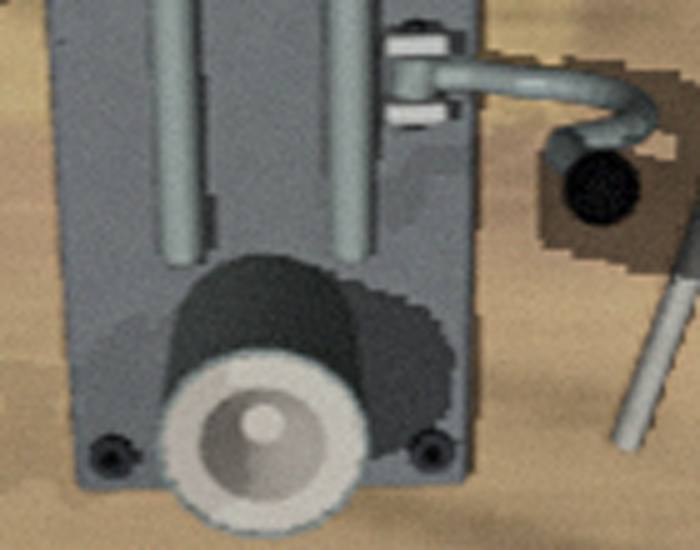

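```bash
python3 - <<'E'
from h import *
import pickle
st=pickle.load(open('w1.pkl','rb')); cm=cam('wrist',st)
f=lambda L,z: onz(cm,[(260+u/3-1/3,80+v/3-1/3) for u,v in L],z).round(1)
print('corners',f([(33,30),(305,27),(297,545),(62,548)],10))
print('rail near',f([(125,412),(228,411)],14),'far',f([(115,152),(227,154)],14))
print('back top',f([(57,142),(278,140)],66))
print('funnel',f([(174,520)],72),'knob',f([(377,367)],110))
P=f([(33,30),(305,27),(297,545),(62,548)],10)[:,:2]
c=P.mean(0); d=(P[0]+P[1]-P[2]-P[3]); print(c,np.degrees(np.arctan2(d[1],d[0])))
# mean of rails
a=cam('top');z=lambda L,h: onz(a,[(270+u/4-.4,120+v/4-.4) for u,v in L],h).round(1)
print('top: rail near',z([(195,430),(281,428)],14),'far',z([(186,218),(267,213)],14),'funnel',z([(242,470)],72),'knob',z([(379,298)],110))
Q=z([(122,143),(325,133),(350,565),(140,573)],10)[:,:2];c=Q.mean(0); d=(Q[0]+Q[1]-Q[2]-Q[3]);print(c,np.degrees(np.arctan2(d[1],d[0])))
E
```

```text
corners [[688.8  15.7  10. ]
 [689.8 -90.9  10. ]
 [462.8 -95.9  10. ]
 [461.4  13.   10. ]]
rail near [[530.4 -17.8  14. ]
 [530.8 -62.7  14. ]] far [[641.8 -15.8  14. ]
 [640.9 -60.7  14. ]]
back top [[650.1   0.7  66. ]
 [650.7 -75.8  66. ]]
funnel [[508.  -39.4  72. ]] knob [[ 582.5 -105.5  110. ]]
[575.7   -39.525] 0.9708082787744502
top: rail near [[532.2 -18.1  14. ]
 [531.8 -62.6  14. ]] far [[644.3 -16.9  14. ]
 [645.6 -59.6  14. ]] funnel [[506.2 -39.9  72. ]] knob [[ 581.6 -105.5  110. ]]
[574.175 -39.925] 0.8419699267205875
```

Both views agree:

| Item | Measured value |
|---|---|
| Press origin | about (575.5,-39.2), yaw 1° |
| Back plate front face | x 650.5 (expected 650.5) |
| Knob | (582,-105.5) against (582.6,-106) expected |
| Ring | press x of about -68.5 |

Now I'll tip the ring.

```bash
cat >> h.py <<'E'
PSI=np.radians(1.0); PO=np.array([575.5,-39.2])
Q=[np.cos(PSI/2),np.sin(PSI/2),0,0]
def W(x,y,z): # press -> world for fingertip; returns TCP (tip 73 below)
    c,s=np.cos(PSI),np.sin(PSI); return [PO[0]+c*x-s*y,PO[1]+s*x+c*y,z+73]
def inP(p):
    c,s=np.cos(PSI),np.sin(PSI); d=np.array(p[:2])-PO; return (c*d[0]+s*d[1],-s*d[0]+c*d[1],p[2]-73)
E
python3 - <<'E'
from h import *
robot.set_gripper(0.0)
robot.goto(W(-125,0.8,150),Q)
robot.servo_line(W(-125,0.8,62),feed=150)
r=robot.servo_line(W(-75,0.8,62),feed=40,contact_N=2)
s=robot.read_state(); print(r,inP(s['tcp_pos']),s['ft_force'],s['clock'],s['gripper_width'])
cv2.imwrite('pics/t1.png',cv2.resize(robot.capture('scene')[170:280,230:420],None,fx=4,fy=4))
E
```

```text
True (np.float64(-103.08234758604766), np.float64(0.8167413237568417), np.float64(61.88850876770107)) [-0.66986074  0.25192429 -1.21838574] 5.575 -0.0037226683205357817
```

View pics/t1.png

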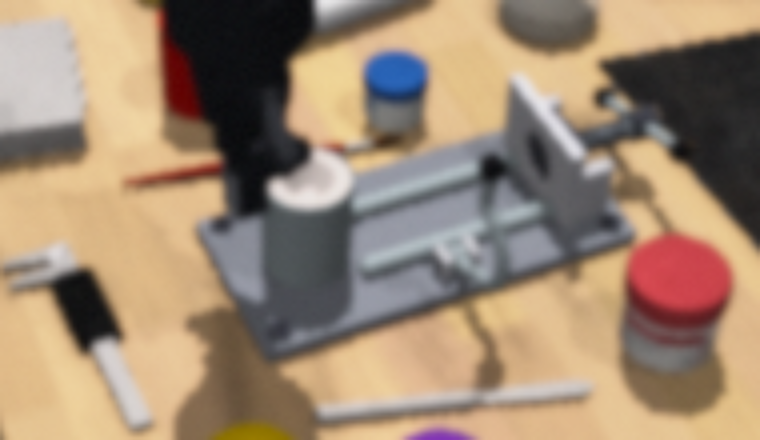

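Contact came at TCP press x=-103, which is consistent with the measured ring. The picture shows the fingertips against the back of the ring's top at (290,150). Pushing over.

```bash
python3 - <<'E'
from h import *
ims=[]
for x in (-85,-75,-66,-58):
    robot.servo_line(W(x,0.8,62),feed=50)
    s=robot.read_state(); print(x,s['ft_force'].round(1),s['clock'])
    ims.append(cv2.resize(robot.capture('scene')[190:270,260:400],None,fx=2.8,fy=2.8))
cv2.imwrite('pics/t2.png',np.vstack([np.hstack(ims[:2]),np.hstack(ims[2:])]))
E
```

```text
-85 [-1.2 -0.4  1.8] 6.1583
-75 [-14.7  -0.1  38. ] 6.5583
-66 [-6.3 -0.  47.6] 6.9417
-58 [ 1.9  0.  42.8] 7.3
```

View pics/t2.png

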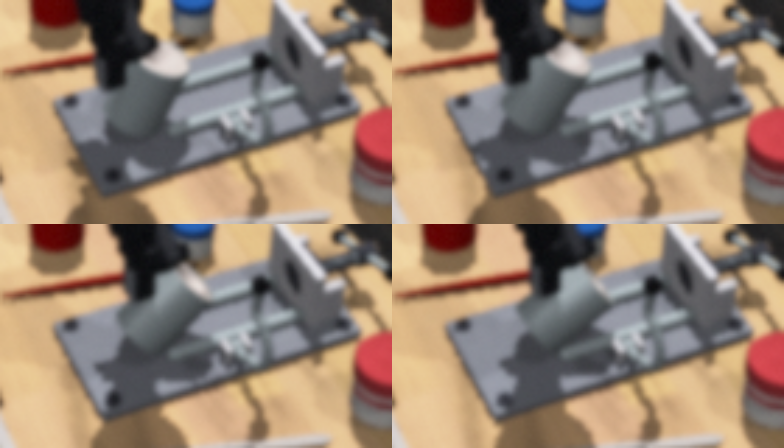

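```bash
python3 - <<'E'
from h import *
s=robot.read_state();print(s['ft_force'],s['moment'],s['tcp_pos'],s['clock'])
a=cv2.resize(robot.capture('scene')[180:260,270:390],None,fx=6,fy=6,interpolation=cv2.INTER_CUBIC)
cv2.imwrite('pics/t3.png',a)
s=robot.read_state();w=robot.capture('wrist');cv2.imwrite('pics/t3w.png',w)
E
```

```text
[ 1.45600008  0.4228027  43.3027875 ] [-0.04602736 -0.82509904  0.01975709] [524.50739839 -39.93812137 140.32727303] 7.35
```

View pics/t3.png

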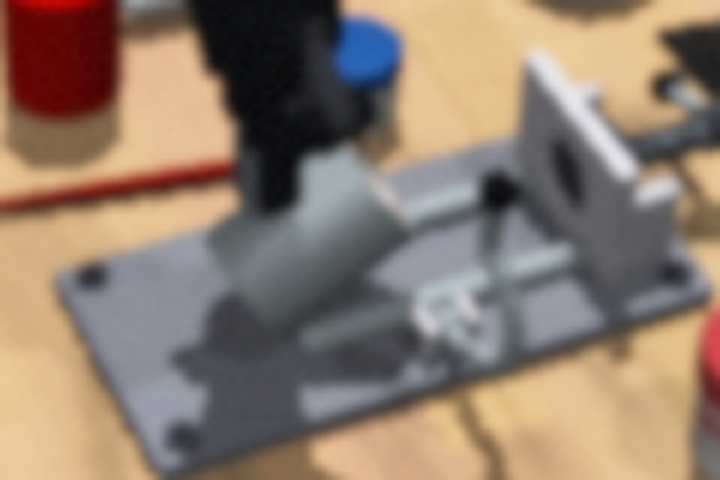

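View pics/t3w.png

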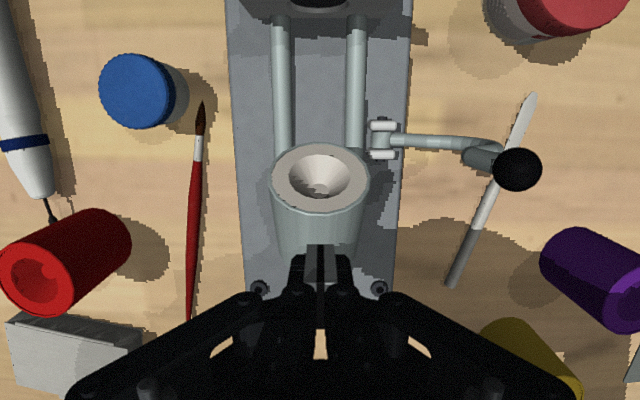

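The tip of the finger is wedged on the ring's sloping back: 43 N down, tool lifted 5 mm. I'll ease up the slope.

```bash
python3 - <<'E'
from h import *
ims=[]
for x,z in ((-56,68),(-54,72),(-48,77),(-42,80)):
    robot.servo_line(W(x,0.8,z),feed=50)
    s=robot.read_state(); print(x,inP(s['tcp_pos']),s['ft_force'].round(1),s['clock'])
    ims.append(cv2.resize(robot.capture('scene')[190:270,260:400],None,fx=2.8,fy=2.8))
    if abs(s['ft_force'][2])>60: break
while len(ims)<4: ims.append(ims[-1])
cv2.imwrite('pics/t4.png',np.vstack([np.hstack(ims[:2]),np.hstack(ims[2:])]))
E
```

```text
-56 (np.float64(-55.63176106077885), np.float64(0.7857624791712623), np.float64(68.15654111529719)) [ 0.1  0.  -0.1] 7.725
-54 (np.float64(-53.94765047363138), np.float64(0.8048447365593695), np.float64(71.81583191182193)) [ 0.7 -0.7 -0.4] 8.025
-48 (np.float64(-47.43060375584744), np.float64(0.7721287202661353), np.float64(77.3098944813973)) [-0.  -0.1  0.6] 8.3833
-42 (np.float64(-41.481210862443795), np.float64(0.7960531396080643), np.float64(80.21698614192007)) [ 1.1 -0.8 -1.3] 8.7167
```

View pics/t4.png

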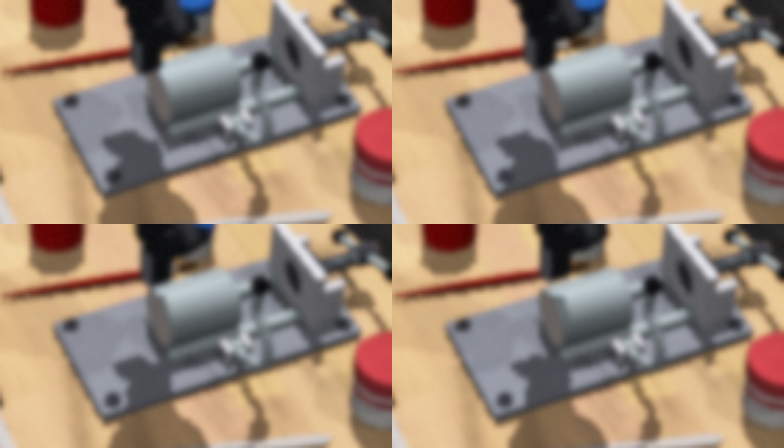

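The ring fell forward and lies on the rails. I'll back off and check it from the wrist camera.

```bash
python3 - <<'E'
from h import *
import pickle
robot.servo_line(W(-85,0.,100),feed=150)
st=robot.read_state();im=robot.capture('wrist');cv2.imwrite('pics/w2.png',im);pickle.dump(st,open('w2.pkl','wb'))
t=robot.capture('top');cv2.imwrite('pics/top2.png',t);cv2.imwrite('pics/top2z.png',cv2.resize(t[140:270,280:400],None,fx=4.5,fy=4.5,interpolation=cv2.INTER_CUBIC))
E
```

```text
(no output)
```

View pics/w2.png

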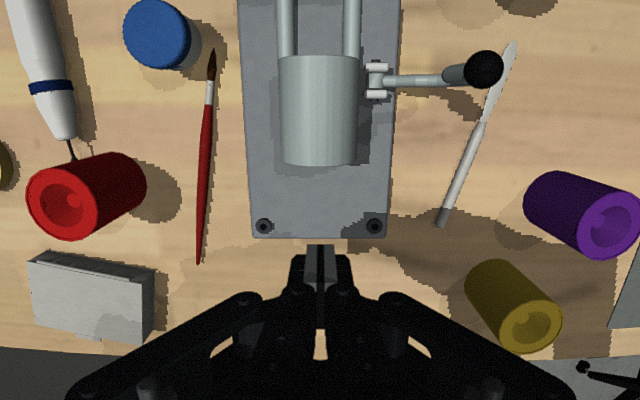

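View pics/top2z.png

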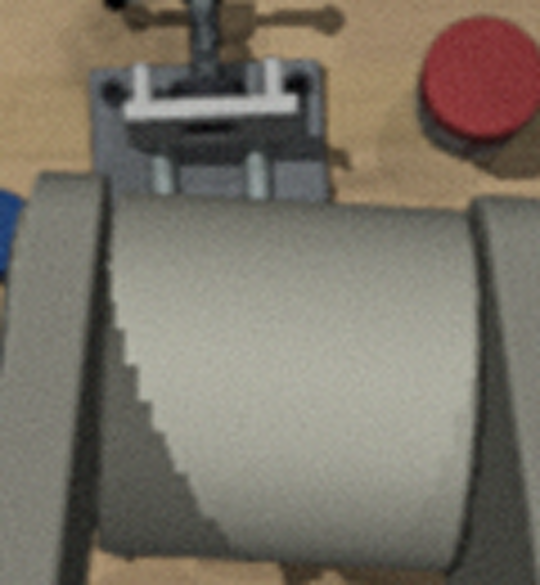

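The ring lies straight between the rails, foot edge at row 163, columns 283–358. The shut knuckles look wide enough to risk brushing the open bail's knob, so I'll turn the tool 90° with the jaw axis along the rails for the seating push.

```bash
cat >> h.py <<'E'
P9=PSI+np.pi/2
Q9=[np.cos(P9/2),np.sin(P9/2),0,0]
E
python3 - <<'E'
from h import *
import pickle
st=pickle.load(open('w2.pkl','rb'));cm=cam('wrist',st)
for z in (60,48): print([np.round(inP(p),1) for p in onz(cm,[(283,160),(320,165),(358,160)],z)])
print(robot.solve_ik(W(-85,0,100),Q9), robot.read_state()['joint_pos'])
robot.goto(W(-85,0,100),Q9)
robot.servo_line(W(-85,0,26),feed=150)
r=robot.servo_line(W(-40,0,26),feed=50,contact_N=3)
s=robot.read_state();print(r,np.round(inP(s['tcp_pos']),1),s['ft_force'].round(1),s['clock'])
E
```

```text
[array([-40.8,  21.4, -13. ]), array([-43.8,  -0.3, -13. ]), array([-40.8, -22.7, -13. ])]
[array([-43.1,  22.8, -25. ]), array([-46.3,  -0.4, -25. ]), array([-43.1, -24.1, -25. ])]
[-8.57987915e-02  3.25762629e-01  2.02471926e+00 -4.44089210e-16
  7.91110767e-01 -1.03252084e-01] [-8.57270813e-02  3.27039406e-01  2.02269116e+00  6.36354671e-05
  7.92050986e-01  1.46766743e+00]
True [-57.5  -0.   26.1] [ 0.5  0.4 -0.1] 11.9667
```

Foot at about -43.5 and contact at TCP -57.5 gives a half-thickness of 14, so home should be at TCP x≈-1.

```bash
python3 - <<'E'
from h import *
import pickle
r=robot.servo_line(W(-12,0,26),feed=40)
s=robot.read_state();print(r,np.round(inP(s['tcp_pos']),1),s['ft_force'].round(1),s['clock'])
r=robot.servo_line(W(8,0,26),feed=25,contact_N=20)
s=robot.read_state();print(r,np.round(inP(s['tcp_pos']),1),s['ft_force'].round(1),s['clock'])
robot.pause(0.2)
s=robot.read_state();print(r,np.round(inP(s['tcp_pos']),1),s['ft_force'].round(1),s['clock'])
cv2.imwrite('pics/s5.png',cv2.resize(robot.capture('scene')[180:260,270:410],None,fx=5,fy=5,interpolation=cv2.INTER_CUBIC))
E
```

```text
False [-12.2   0.   25.9] [-4.6 -0.2  1.9] 13.2917
True [-0.9  0.3 24.5] [ 0.  -0.2  0.7] 13.9083
True [-1.8  0.3 24.1] [-0.5 -0.8  0.3] 14.1083
```

View pics/s5.png

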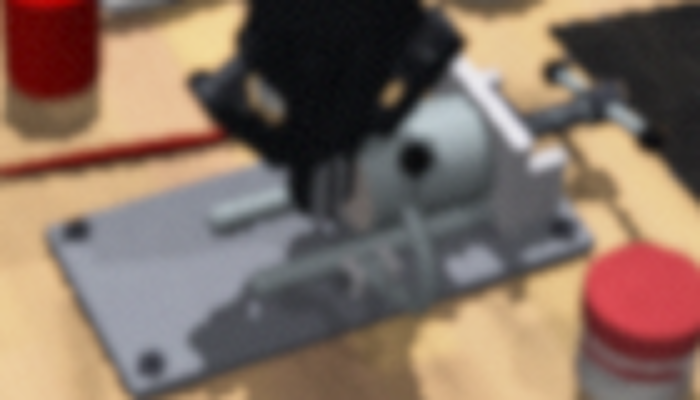

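Stopped at TCP -0.9, exactly where home was predicted. One more gentle press, then back off and move to the right of the knob for a check picture.

```bash
python3 - <<'E'
from h import *
import pickle
r=robot.servo_line(W(6,0,26),feed=20,contact_N=25)
s=robot.read_state();print(r,np.round(inP(s['tcp_pos']),1),s['ft_force'].round(1),s['clock'])
robot.servo_line(W(-40,0,26),feed=120)
robot.servo_line(W(-40,0,150),feed=200)
robot.servo_line(W(6,-106,150),feed=200)
st=robot.read_state();im=robot.capture('wrist');cv2.imwrite('pics/w3.png',im);pickle.dump(st,open('w3.pkl','wb'))
print(st['clock'],np.round(inP(st['tcp_pos']),1))
E
```

```text
False [ 0.3  0.3 24.4] [-18.6  -0.8   5.9] 14.7583
16.7833 [   5.2 -105.4  149.1]
```

View pics/w3.png

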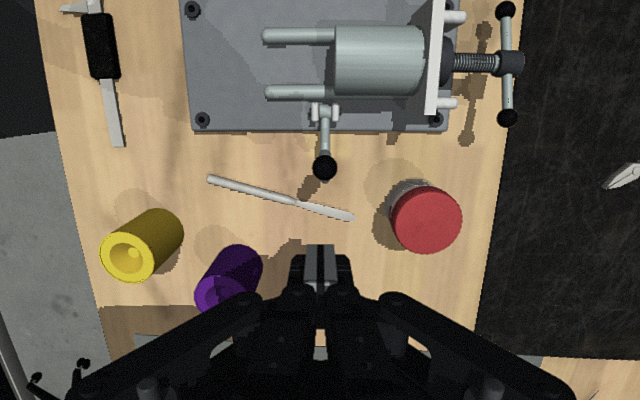

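The ring is flush with the back plate (right end at column ~425, plate at 430). The knob at (325,167) is lined up with the fingers at column ~320. Pushing the bail now.

```bash
python3 - <<'E'
from h import *
import pickle
cm=cam('wrist',pickle.load(open('w3.pkl','rb')))
print(np.round(inP(onz(cm,[(325,167)],110)[0]),1))
robot.servo_line(W(6,-106,98),feed=150)
for y in (-88,-60,-30,-8,10):
    robot.servo_line(W(6,y,98),feed=60)
    s=robot.read_state();print(y,np.round(inP(s['tcp_pos']),1),s['ft_force'].round(1),s['clock'])
cv2.imwrite('pics/s6.png',cv2.resize(robot.capture('scene')[160:260,260:420],None,fx=4.5,fy=4.5,interpolation=cv2.INTER_CUBIC))
E
```

```text
[  6.1 -65.6  37. ]
-88 [  6.2 -87.5  98.4] [-0.9 -0.4  0.4] 17.7833
-60 [  6.  -59.7  98. ] [ 0.4 -0.6  0.1] 18.4
-30 [  6.  -29.8  98. ] [-0.9  0.3  0.3] 19.05
-8 [ 6.  -7.6 98. ] [ 0.5  0.  -0.5] 19.5667
10 [ 6.  10.4 98. ] [0.6 0.4 0.2] 20.0167
```

View pics/s6.png

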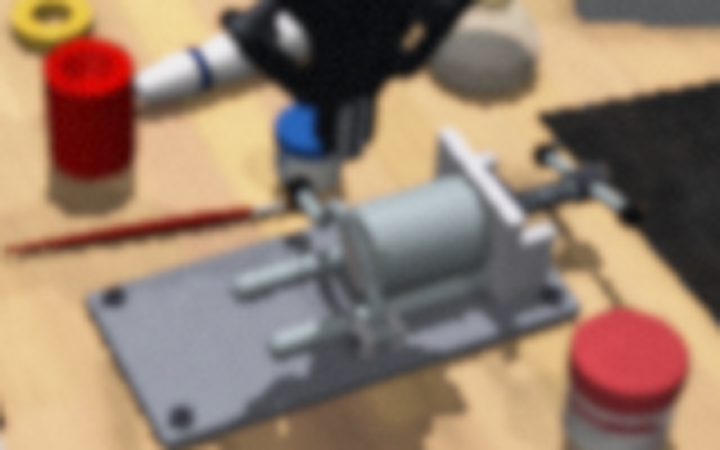

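The bail flipped over behind the ring. I'll retreat and check the knob height and ring position.

```bash
python3 - <<'E'
from h import *
import pickle
robot.servo_line(W(6,10,150),feed=200)
robot.goto(W(0,-10,230),Q)
st=robot.read_state();im=robot.capture('wrist');cv2.imwrite('pics/w4.png',im);pickle.dump(st,open('w4.pkl','wb'))
sc=robot.capture('scene');cv2.imwrite('pics/s7.png',sc)
print(st['clock'],np.round(inP(st['tcp_pos']),1))
cv2.imwrite('pics/w4z.png',cv2.resize(im[60:210,250:400],None,fx=4,fy=4,interpolation=cv2.INTER_CUBIC))
cv2.imwrite('pics/s7z.png',cv2.resize(sc[180:260,280:400],None,fx=6,fy=6,interpolation=cv2.INTER_CUBIC))
E
```

```text
21.85 [ -0.3 -10.  229.2]
```

View pics/w4z.png

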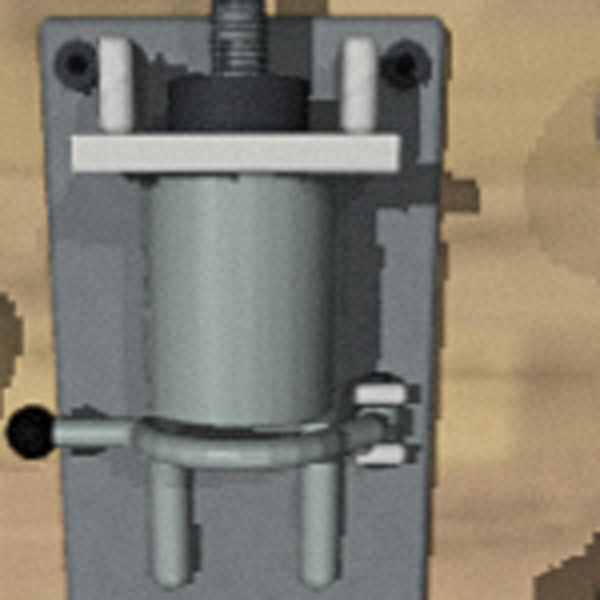

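View pics/s7z.png

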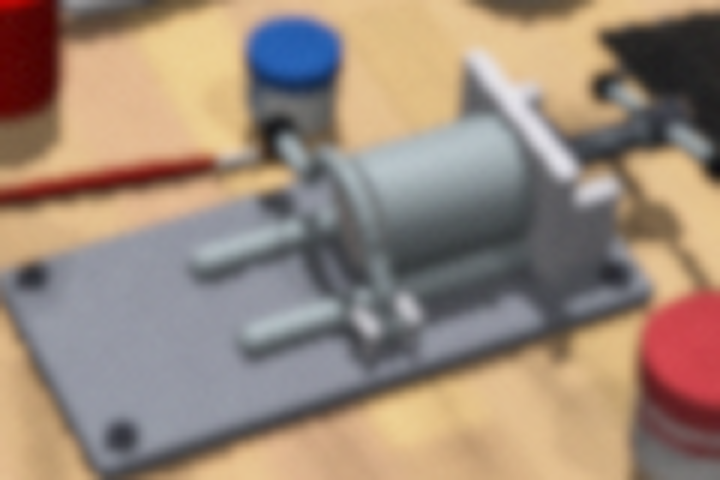

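```bash
python3 - <<'E'
from h import *
import pickle
a=cam('wrist',pickle.load(open('w4.pkl','rb')));b=cam('scene')
u=[(250+31/4-.4,60+432/4-.4)]; v=[(280+276/6-.4,180+135/6-.4)]
o1,D1=ray(a,u);o2,D2=ray(b,v)
s=np.linalg.lstsq(np.c_[D1[0],-D2[0]],o2-o1,rcond=None)[0]
for p in (o1+D1[0]*s[0],o2+D2[0]*s[1]): print(np.round(inP(p),1)+[0,0,73])
print('cast34',np.round(inP(onz(a,u,34)[0]),1))
f=lambda L,z:[np.round(inP(p),1) for p in onz(a,[(250+x/4-.4,60+y/4-.4) for x,y in L],z)]
print('ring foot top',f([(243,425)],60),'sides',f([(148,300),(333,300),(143,185),(328,185)],38),'plate top front',f([(235,172)],66))
d=[proj(b,[[*np.array(W(6,-38+96.5*np.cos(.176+t),0))[:2],18+96.5*np.sin(.176+t)]])[0].round(1) for t in (0,.07,.15)];print(v,d)
E
```

```text
[ 5.7 58.  34.5]
[ 7.1 56.8 34. ]
cast34 [  5.6  58.1 -39. ]
ring foot top [array([ 12.9,  -0.6, -13. ])] sides [array([ 41.6,  24.7, -35. ]), array([ 41.6, -23.7, -35. ]), array([ 70.7,  25.1, -35. ]), array([ 70.7, -22.1, -35. ])] plate top front [array([74.2,  0.7, -7. ])]
[(325.6, 202.1)] [array([325.1, 201.9]), array([325.5, 200.1]), array([325.9, 198.3])]
```

The knob is at press (6,57), 34 mm up, which is fully down. The ring foot is at press x=12.9 against 13 nominal. Handing in.

```bash
python3 - <<'E'
from h import *
print(robot.read_state()['ft_force']); print(robot.hand_in())
E
```

```text
[ 0.38975022 -0.12794631 -0.16670355]
the job is handed in; nothing more can be done
None
```

The press is loaded and the job is handed in at about 22 s of the 51 s allowed; the robot reports no verdict. I tipped the ring forward onto the rails, pushed it home against the back plate, and flipped the bail over behind it by its knob.

**Last checks before hand-in:**
- **Ring:** the foot is at press x = 12.9 mm against 13 mm nominal, centred and flush with the plate by eye. The ring's sides measured in line to about 1–2°, against a limit of 3.4°.
- **Bail:** two camera views put the knob at press (6, 57) mm and 34 mm up, which is its fully-down position.
- **Robot:** the arm was clear of everything, with no force on the tool.
- **Bystanders:** I saw no sign of any being moved, but I did not measure them again.

**What did not go smoothly:**
- While tipping, the fingertip wedged on the ring's sloping back and pressed down with up to about 48 N. That is above the 40 N limit for the arm and gripper body, though the contact looked to be at the fingertip. I eased up and the ring fell into place by itself.
- The second seating press met about 19 N but did not reach its 25 N stop before the end of the line. It ended within about 1 mm of the predicted home position.

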